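# Fit the cooker knob on its D-spindle and hold it pressed in

### The arm

A 6-joint arm with a two-finger parallel gripper is mounted at the origin on a cart in front of the work surface, level with it; the furniture and walls round the work are solid. World frame = base frame: x ahead of the robot, y to its left, z up, the work surface at z = 0. Lengths are in m, angles in degrees, forces in N, time in s.
With the tool pointing down it reaches from about 0.4 to 0.825 m from the base axis. Payload 7 kg.
Tool frame: the origin (TCP) lies midway between the tips of the shut fingers; the grasp point (between the pads) lies 19 mm behind it; z points along the fingers, y is the direction in which the jaws open and shut (so a half turn about z gives the same grasp; the last joint's range is limited). The gripper opens to 88 mm and grips with 3 to 60 N. Pads are 19 mm wide; open, the fingers measure 130 mm over their backs; the gripper's body (78 mm by 193 mm) begins 47 mm behind the grasp point.
Start: joints at [-54.311, 20.546, 0.682, 0, -70.136, -16.507], TCP at [0.222, -0.638, 0.227] pointing down, gripper open.
Joint ranges: [-176.03, 176.03], [-82.01, 121.73], [-58.28, 71.71], [-173.87, 95.51], [-174.79, -0.11], [-173.66, 173.66]. Speed limits (degrees/s): [136.94, 136.94, 172.46, 180, 180, 180].

### API

Orientations are given as a 3x3 rotation matrix whose columns are the frame's x, y, z axes.
In Python, from rig import robot gives the robot as it stands. Calls block until the motion is done:
- robot.goto(position, orientation): joint-space move of the TCP to a pose.
- robot.servo_line(position, ori=None, speed=0.15): straight line of the TCP; ori=None keeps the orientation; speed is the mean speed in m/s.
- robot.movej(angles): joint-space move.
- robot.move_gripper(opening): opening from 0.0 (shut) to 1.0 (fully open); the grip force is fixed at half the most; returns when the fingers have stopped.
- robot.dwell(seconds).
- robot.ik(position, orientation): joint angles nearest the present ones, or None.
- robot.grab_frame(name): name is "side" or "top"; returns (picture, depth): 400x640x3 uint8, red, green, blue; 400x640 float32, m along the optical axis (not along the pixel's ray), 0 where there is no reading.
- robot.camera_info(name): a dict with "vfov" (degrees; the focal length in pixels is half the picture's height over the tangent of half this angle, whatever the lens; pixels are square), "cx", "cy" (the principal point, pixels), "view" (4x4, takes a point from world to camera coordinates). Camera axes: x right, y down, z forward; pixel columns grow to the right and rows downward; lengths in m; the calibration is good to about 2 mm. A picture is of the moment at which its call begins. camera_info takes no time and is no camera call.
A pose or a line that the arm cannot do raises robot.Unreachable and nothing moves.
- robot.job_done(): hands the job in, once; it reports no verdict.
Readings, each from a call of its own:
- robot.read_t(): time.
- robot.read_qpos(): joint angles.
- robot.read_qvel(): joint speeds.
- robot.read_effort(): joint torques, N m.
- robot.read_position(): TCP position.
- robot.read_tcp_rot(): TCP orientation.
- robot.read_force(): force on the tool from outside, world axes, zero at the start.
- robot.read_ft_torque(): the same for the moment, N m.
- robot.read_grip_width(): opening from 0.0 (shut) to 1.0 (fully open).
Only numpy, scipy, OpenCV 4.12 (cv2) and the standard library are available. Lean on these libraries where they do the work, as an engineer would, in place of code of your own. Each camera call takes 0.05 s, during which the arm holds its last target.

### The job

The table-top gas cooker has lost its control knob: take the knob with the finger bar and pointer from the table, turn it so that the flat of its hole matches the flat of the cooker's bare spindle, and push it fully home. Then press knob and spindle right down against the spring, as one does to light the flame, and finish while still holding the knob pressed in. Leave the round lid knob and the cakes where they are.

Things in the scene. Friction and masses are not known exactly. Their poses are not given: they have to be found in the camera images.
- knob_grip (a point): Centre of the finger bar of the loose black cooker knob, which stands upright on the table, hole downward. The finger bar is 40 mm long (knob x), 12 mm thick (knob y) and runs from 21 to 51 mm above the knob's underside; this point is 36 mm above the underside. Below the bar are a hub 30 mm across (up to 22 mm) and a skirt 56 mm across, 6 mm high. x points along the bar to the pointer, z up out of the knob's top. 60 g or so.
- knob_socket (a point): Bottom of the blind D-shaped hole in the knob, on its axis, 18 mm above the knob's underside; the knob's axes. The hole opens downward, 16 mm across its round part, its flat 3 mm from the axis on the x (pointer) side. Seated, this point meets spindle_tip.
- knob_pointer (a point): Tip of the pointer, a ridge on the skirt that sticks out past it at one end of the bar, 34 mm from the knob's axis and 9 mm above the underside. It marks the side of the hole's flat.
- knob: The same cooker knob; origin at the centre of its underside, axes as knob_grip.
- spindle_tip (a point): Centre of the top end of the cooker's bare upright D-spindle: 14 mm diameter, 32 mm above the cooker's top, 98 mm above the table, top edge chamfered 2 mm; 1 mm clearance to the knob's hole all round. Its flat is 2 mm from the axis on the side to which x points; z up. Low on it, clear of the seated knob, an index washer has a nib pointing 22 mm out to the side of the flat.
- spindle (a joint): How far the spindle is pressed in, m: 0 out, 0.006 fully in (stop). Spring: 3 N to start, 9 N fully in. In turn the spindle is held by a stiff friction of 0.4 N m, so the knob must be turned to suit it.
- cooker: Fixed small steel one-burner table-top gas cooker, 200 x 160 mm, top at 66 mm above the table; origin under its centre, x toward its back. The spindle stands 75 mm in front of the centre, on the front strip; a pan support of 62 mm radius, 86 mm high over the table, is centred 28 mm behind the centre. Seated, the knob's underside is 14 mm above the cooker's top, 8 mm when pressed in.
- lid_knob: Loose round mushroom-shaped black pan-lid knob, 48 mm across, 49 mm high, no pointer: not for the cooker. Origin at its underside.
- persimmon_cake: Loose persimmon-shaped rice cake, 47 x 48 x 40 mm; origin at its underside.
- persimmon_cake_b: Another such cake, 50 x 48 x 41 mm.
- green_cake: Loose dark green rice cake, 40 x 55 x 25 mm; origin at its underside.
- violet_cake: Loose violet rice cake, 40 x 62 x 24 mm; origin at its underside.
Mind the look-alikes: they are no part of the job. What is shaped like the knob but brown or purple is not meant.

How it is judged (in metres and radians):
At the end, for the whole second after the job is handed in: The knob sits fully on the spindle (bottom of its hole within 4 mm of the spindle's tip, upright, pointer to the side of the spindle's flat within 0.35 rad), and the gripper still holds it down so that the spindle stays pressed in by more than 4 of its 6 mm (distance between knob_socket and spindle_tip below 0.004 m and angle between the x axis of knob_socket and the x axis of spindle_tip, either way round below 0.35 rad and x of knob_pointer in the frame of spindle_tip above 0.02 m and angle between knob_socket's own z axis and vertical below 0.12 rad and value of joint spindle above 0.004 m and contact force between the fingers and knob above 1 N); the arm keeps its last pose, push and grip.
It fails at once if a bystander is moved by more than 4 cm (distance of any of persimmon_cake, persimmon_cake_b, green_cake, violet_cake, lid_knob from where it was at the start of the episode above 0.04 m).
It also fails if it takes over 38 s, if anything falls off the work surface, if the arm or the gripper's body presses on something with over 40 N, if the wrist force passes 120 N, or if a joint passes its speed limit or range.

## Working session

There is one attempt and no reset: what is moved stays moved. The work goes in short steps, each a Python script; the robot and the scene stay as the last script left them, time stands still between calls to the robot, and variables do not carry over. Pictures are saved under pics/ and viewed, and the job is handed in when it is done.

```bash
ls; mkdir -p pics; cat > h.py <<'E'
import numpy as np, cv2
from rig import robot
def save(name,fn):
    p,d=robot.grab_frame(name); cv2.imwrite(f'pics/{fn}.png',p[:,:,::-1]); np.savez(f'pics/{fn}.npz',p=p,d=d); return p,d
def K(name):
    c=robot.camera_info(name); f=200/np.tan(np.radians(c['vfov'])/2); return f,c['cx'],c['cy'],np.array(c['view'])
def ray(name,u,v):
    f,cx,cy,V=K(name); R=V[:3,:3];t=V[:3,3]; o=-R.T@t; return o,R.T@np.array([(u-cx)/f,(v-cy)/f,1])
def atz(name,u,v,z):
    o,d=ray(name,u,v); return o+d*(z-o[2])/d[2]
def atd(name,u,v,dep):
    o,d=ray(name,u,v); return o+d*dep
def proj(name,P):
    f,cx,cy,V=K(name); c=V[:3,:3]@np.asarray(P)+V[:3,3]; return np.array([cx+f*c[0]/c[2],cy+f*c[1]/c[2]])
def crop(fn,x0,y0,x1,y1,s,out):
    im=cv2.imread(f'pics/{fn}.png'); cv2.imwrite(f'pics/{out}.png',cv2.resize(im[y0:y1,x0:x1],None,fx=s,fy=s,interpolation=cv2.INTER_CUBIC))
E
python3 - <<'E'
from h import *
for n in('top','side'):
    save(n,n+'0'); print(robot.camera_info(n))
print(robot.read_t(),robot.read_position(),robot.read_tcp_rot())
E
```

```text
pics
{'vfov': 52.62358039095835, 'cx': 316.7764456555181, 'cy': 207.1879649465609, 'view': array([[ 0.02761258, -0.99961242,  0.00354304, -0.00650334],
       [-0.98537296, -0.02781515, -0.16812626,  0.62348656],
       [ 0.16815965,  0.00115119, -0.9857591 ,  1.12008763],
       [ 0.        ,  0.        ,  0.        ,  1.        ]])}
{'vfov': 44.44545113918456, 'cx': 327.3322772654583, 'cy': 200.27806404638415, 'view': array([[-0.97623612, -0.21653611, -0.00866935,  0.58269652],
       [-0.10302151,  0.49891605, -0.86050528,  0.11712811],
       [ 0.19065574, -0.83916321, -0.50936775,  1.58880321],
       [ 0.        ,  0.        ,  0.        ,  1.        ]])}
0.1 [ 0.22162522 -0.63711901  0.22570041] [[-9.44520503e-01 -3.28451866e-01 -6.25196257e-04]
 [-3.28452433e-01  9.44519496e-01  1.38615305e-03]
 [ 1.35225497e-04  1.51459721e-03 -9.99998844e-01]]
```

View pics/top0.png

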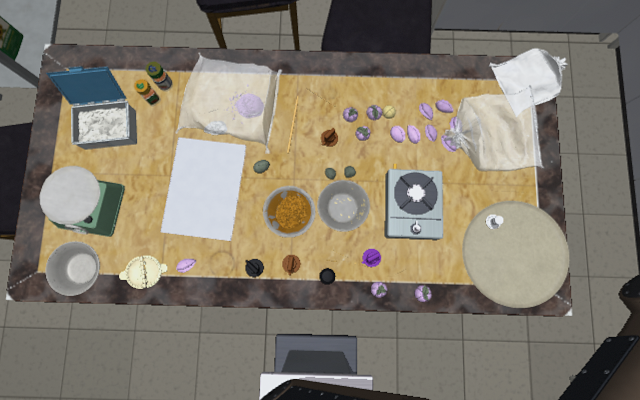

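View pics/side0.png

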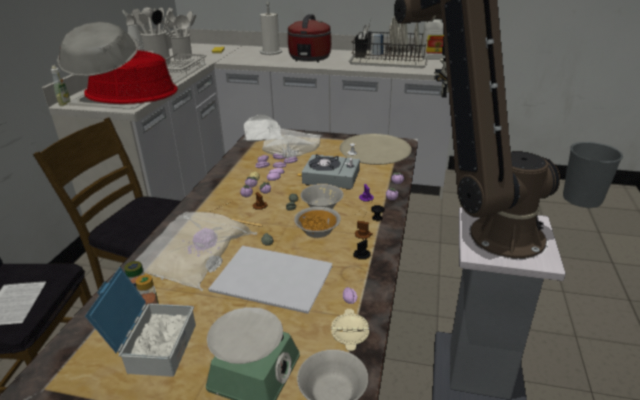

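The top view shows these candidates: black knob with bar (254,268), brown (291,264), brown (330,137), purple (372,258) and round black lid knob (327,276). The cooker is at (414,204) with its spindle near (416,228). By the description I choose the black one at (254,268) and check it in close crops.

```bash
python3 - <<'E'
from h import *
crop('top0',234,245,344,295,7,'c1'); crop('top0',380,165,450,245,7,'c2'); 
a=cv2.imread('pics/side0.png'); 
crop('side0',340,170,410,270,6,'c3');crop('side0',295,135,370,195,8,'c4')
z=np.load('pics/top0.npz'); d=z['d']
for u,v in[(254,268),(252,265),(416,228),(416,232),(327,276)]: print(u,v,atd('top',u,v,d[v,u]))
E
```

```text
254 268 [0.44421502 0.1839567  0.04920235]
252 265 [0.45248669 0.19019484 0.04846291]
416 228 [ 0.56506844 -0.26490002  0.09831278]
416 232 [ 0.55728014 -0.27187495  0.06945699]
327 276 [ 0.42758027 -0.02344686  0.0487799 ]
```

View pics/c1.png

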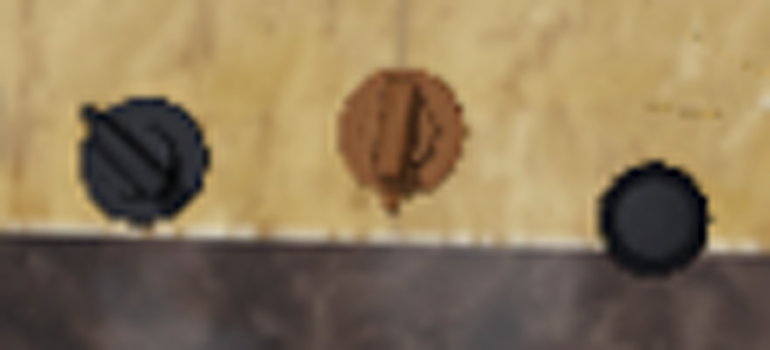

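View pics/c2.png

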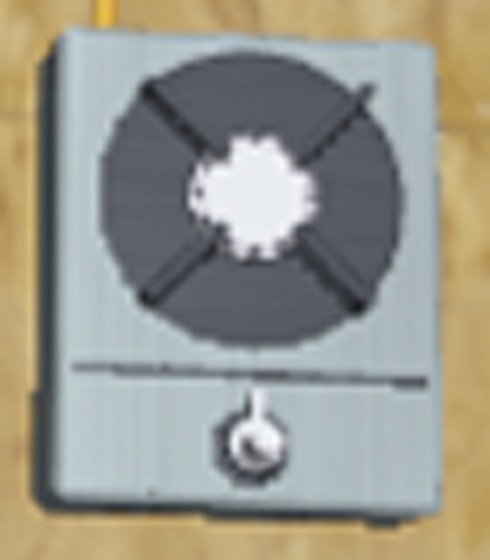

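View pics/c3.png

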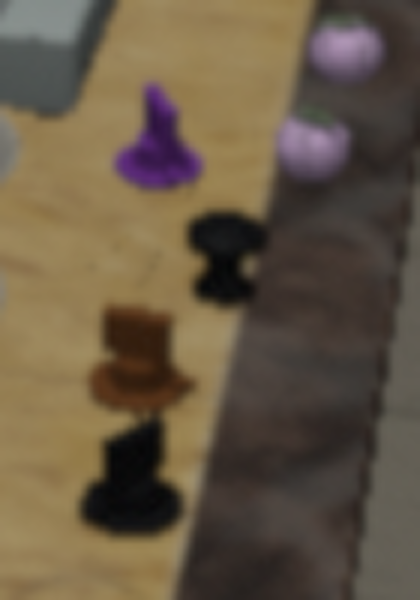

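View pics/c4.png

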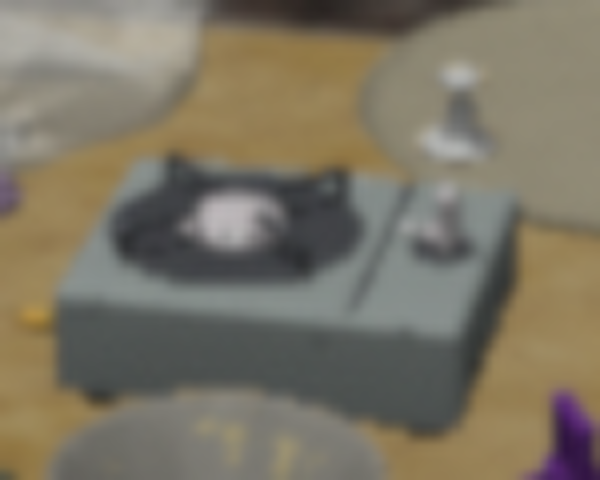

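```bash
python3 - <<'E'
from h import *
z=np.load('pics/top0.npz'); d=z['d'];p=z['p']
def cloud(n,d,x0,y0,x1,y1):
    vs,us=np.mgrid[y0:y1,x0:x1]; f,cx,cy,V=K(n); D=d[y0:y1,x0:x1]
    c=np.stack([(us-cx)/f*D,(vs-cy)/f*D,D],-1); return (c-V[:3,3])@V[:3,:3]
C=cloud('top',d,240,255,270,283)
print((C[...,2]*1000).round().astype(int)[:, :])
P=C[C[...,2]>0.040]; print(len(P),P.mean(0)); print(cv2.minAreaRect(P[:,:2].astype(np.float32)*1000))
# spindle
C=cloud('top',d,408,214,424,240); print((C[...,2]*1000).round().astype(int))
o,_=ray('top',0,0);print(o)
o,_=ray('side',0,0);print(o)
crop('top0',240,255,270,283,20,'c5'); crop('top0',400,210,432,240,20,'c6')
E
```

```text
[[   2    2   -1    3    0   -3   -1   -1   -6   -1    3    1   -2   -2
     1    2 1209   -1    1    0   -1    1   -2   -1    1   -2    4    2
     2   -1]
 [   0   -3    2   -3    1    1    1   -1    1    1   -1   -2   -3   -3
     2    3   -3    3   -1    1   -2    3   -3   -1   -1    1   -3    2
     3    0]
 [   2    1    1    3   -2    0   -1    2    1    1    4    2    2    0
    -3    1   -3    4   -2    1    3    0   -5    3    0    5   -3    0
    -2   -3]
 [  -2    0    2    1    2    1    1    0    0    4   -4   -3    0    0
    -1   -3    7    0    3    1   -4    0   -3    1   -2    2    0    2
     6    1]
 [  -2   -1   -1   -5   -3    0    1   -1   -1   -3   -1    6    5    7
     6    6    1    7    2    0    0   -1   -1   -3   -1   -1   -1    1
    -2    3]
 [   0    2    0   -2    0   11   11   10    1    7    5    3    5    4
     5    6    7    6    3   -1   -1   -6    7    0   -6   -1    0   -1
     1    1]
 [   2    2   -3    4    1   11   12    9    9    4    6    2    7    6
     4    1    3    7    6    3    5    1   -1   -4    1    2   -3    2
     3    6]
 
[... 5019 characters left out ...]
5   64   66   63   65
    67   66]
 [  61   66   67   64   64   70   66   68   66   67   66   65   65   68
    65   65]
 [  62   68   64   62   65   65   60   66   68   63   71   64   66   63
    66   66]
 [  70   66   63   62   63   64   63   66   67   67   66   63   65   65
    66   68]
 [  65   63   66   66   71   61   69   68   64   65   65   66   63   69
    66   63]
 [  61   61   60   61   64   59   60   62   68   65   63   63   67   67
    63   66]
 [  43   44   42   44   48   46   48   50   56   52   51   55   58   58
    57   61]
 [   0   15   17   17   21   20   17   21   23   25   29   28   29   33
    34   32]]
[0.42619283 0.00955213 1.20898408]
[0.27800166 1.40100294 0.91512607]
```

View pics/c5.png

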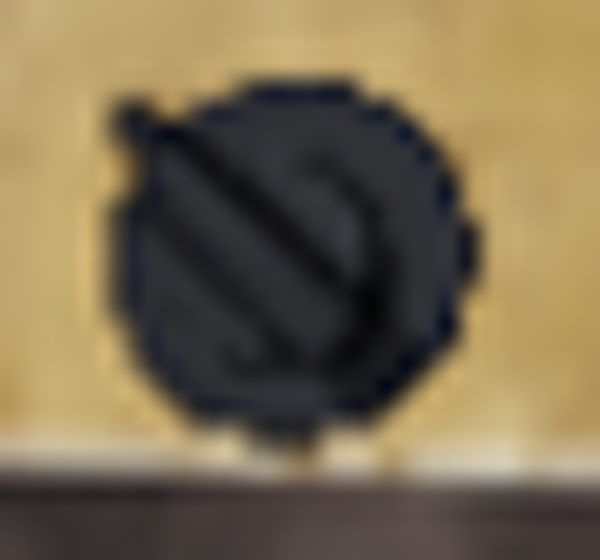

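View pics/c6.png

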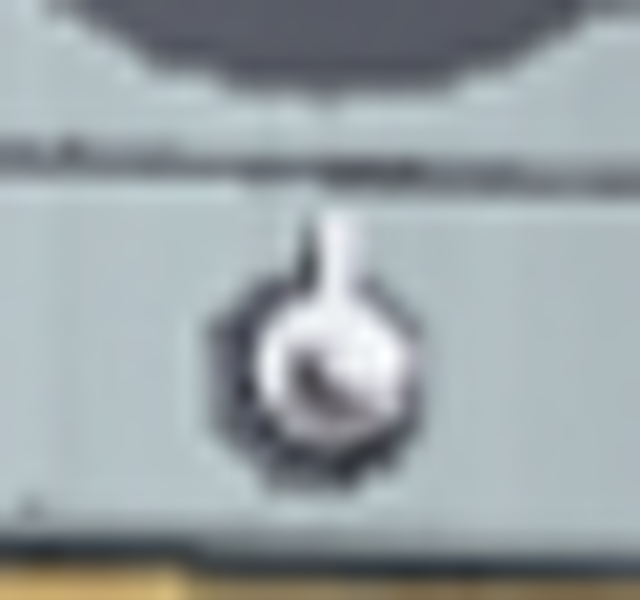

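```bash
cat > fit.py <<'E'
from h import *
from scipy.optimize import minimize
def march(n,x0,y0,x1,y1,inside,ztop,zfloor,ss=3,dz=.001):
    f,cx,cy,V=K(n); R=V[:3,:3]; o=-R.T@V[:3,3]
    off=(np.arange(ss)+.5)/ss-.5
    us=(np.arange(x0,x1)[:,None]+off).ravel(); vs=(np.arange(y0,y1)[:,None]+off).ravel()
    U,W=np.meshgrid(us,vs); D=np.stack([(U-cx)/f,(W-cy)/f,np.ones_like(U)],-1)@R
    H=np.full(U.shape,zfloor)
    for z in np.arange(zfloor+dz/2,ztop,dz):
        P=o+D*((z-o[2])/D[...,2])[...,None]
        H=np.where(inside(P[...,0],P[...,1],z),z,H)
    return H.reshape(y1-y0,ss,x1-x0,ss).mean((1,3))
def hmap(n,d,x0,y0,x1,y1):
    vs,us=np.mgrid[y0:y1,x0:x1]; f,cx,cy,V=K(n); D=d[y0:y1,x0:x1]
    c=np.stack([(us-cx)/f*D,(vs-cy)/f*D,D],-1); return ((c-V[:3,3])@V[:3,:3])[...,2]
def loc(x,y,p):
    c,s=np.cos(p[2]),np.sin(p[2]); dx,dy=x-p[0],y-p[1]; return c*dx+s*dy,-s*dx+c*dy
def knob(p,z0=0.):
    def f(X,Y,z):
        x,y=loc(X,Y,p); r=np.hypot(x,y); z=z-z0; m=np.zeros(x.shape,bool)
        if z<=.006: m|=r<.028
        if z<=.022: m|=r<.015
        if z<=.009: m|=(abs(y)<.002)&(x>0)&(x<.034)
        if .021<z<.051: m|=(abs(x)<.020)&(abs(y)<.006)
        return m
    return f
def spin(p):
    def f(X,Y,z):
        x,y=loc(X,Y,p); r=np.hypot(x,y); m=np.zeros(x.shape,bool)
        if z<=.098:
            k=max(0,z-.096); m|=(r<.007-k)&(x<.002)
        if z<=p[4]: m|=(r<p[3])|((abs(y)<.0017)&(x>0)&(x<.022))
        return m
    return f
def fit(n,d,box,mk,p0,ztop,zf,steps,off=0):
    H=hmap(n,d,*box)
    def cost(p):
        return np.minimum(abs(march(n,*box,mk(p),ztop,zf)-H),.015).mean()*1000
    S=np.vstack([p0]+[np.array(p0)+np.eye(len(p0))[i]*steps[i] for i in range(len(p0))])
    r=minimize(cost,p0,method='Nelder-Mead',options=dict(initial_simplex=S,maxfev=250,xatol=1e-4,fatol=1e-4)); return r.x,r.fun
E
python3 - <<'E'
from fit import *
ds=[np.load('pics/top0.npz')['d']]+[save('top',f'topm{i}')[1] for i in range(4)]
d=np.median(ds,0); np.save('pics/dtop.npy',d)
for a in(40,50,220):
    x,c=fit('top',d,(240,255,270,283),knob,[.447,.18,np.radians(a)],.053,0.,[.004,.004,.15]); print('knob',x[:2],np.degrees(x[2]),c)
for a in(-10,10,170):
    x,c=fit('top',d,(406,215,426,238),spin,[.568,-.265,np.radians(a),.010,.077],.1,.066,[.004,.004,.2,.002,.002]); print('spin',x[:2],np.degrees(x[2]),x[3:],c)
E
```

```text
knob [0.44582485 0.19195681] 50.40891149426623 1.3305449230776372
knob [0.44582735 0.19196225] 50.80570081319304 1.3255734046198957
knob [0.44590053 0.19217803] 230.57971547945627 1.3830887805582446
spin [ 0.56719781 -0.27017326] -4.461899814041525 [0.01005825 0.07683869] 1.2935416319115742
spin [ 0.56747176 -0.27084926] -1.51284535740403 [0.00983904 0.07809076] 1.3267763570296571
spin [ 0.56429456 -0.27018901] 182.20600856744338 [0.00952843 0.07733031] 1.8027770333883768
```

```bash
python3 - <<'E'
from fit import *
d=np.load('pics/dtop.npy')
print('table z',np.median(hmap('top',d,262,255,276,262))*1000,'cooker top',np.median(hmap('top',d,395,222,407,236))*1000)
kn=[.44582,.19196]; a=np.radians(50.6)
for q in([*kn,.003],[*kn,.051],[kn[0]+.034*np.cos(a),kn[1]+.034*np.sin(a),.009]): print(proj('top',q),proj('side',q))
s=[.5672,-.2703]
for q in([*s,.098],[*s,.077],[s[0]+.022,s[1]-.001,.077]): print(proj('top',q),proj('side',q))
tip=atz('top',416.3,220.7,.077); print(tip,np.degrees(np.arctan2(*(tip[:2]-s)[::-1])))
# grey mean of nib columns from color
im=np.mean([np.load(f'pics/topm{i}.npz')['p'].astype(float).mean(2) for i in range(4)],0)
print(im[219:234,410:424].astype(int))
crop('side0',345,150,360,170,30,'c7')
E
```

```text
table z -0.06505800661520499 cooker top 65.21709337684578
[253.65830896 267.68587369] [361.63031939 253.52993682]
[251.11007245 267.33524715] [362.05734005 240.80565011]
[244.82269066 259.98205835] [353.30662894 256.15954041]
[417.91411964 227.3015548 ] [349.97039926 158.35063857]
[416.04996999 228.18953652] [349.88919583 163.28263957]
[416.29744632 220.46009102] [344.32115216 162.66476666]
[ 0.58851582 -0.2712978   0.077     ] -2.6800706267773147
[[194 196 171 167 177 175 145 136 137 127 131 132 131 132]
 [191 191 190 185 193 183 203 200 191 189 190 189 189 190]
 [190 190 188 184 193 152 231 219 189 184 187 184 185 187]
 [190 191 190 187 189 117 227 217 188 184 186 184 185 186]
 [190 193 181 169 151  87 227 206 172 181 186 184 185 187]
 [193 185 140  97 108 123 230 196 135 159 184 185 185 187]
 [179 143  98 111 186 220 238 230 192 136 158 181 186 187]
 [137  94  83 183 230 234 234 238 243 197 136 170 186 187]
 [145  98  93 233 190 169 208 235 241 245 181 173 186 187]
 [152 102 105 237 155  90 185 231 236 236 172 173 186 187]
 [154 105  68 214 155  83 109 167 200 202 131 166 186 187]
 [153 105  90 134 158 129 106 119 153 178 117 166 187 187]
 [159 109  91  71 143 153 141 143 124  93 104 170 187 187]
 [196 156 117  98  73  81  97  75  56  82 154 182 186 187]
 [193 195 169 113  94  91  73  59 113 131 178 186 186 187]]
```

View pics/c7.png

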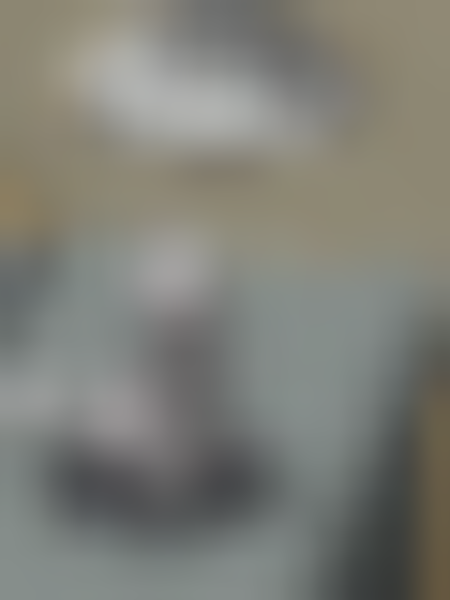

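```bash
cat >> h.py <<'E'
def Rd(deg):
    a=np.radians(deg); y=np.array([np.cos(a),np.sin(a),0]); z=np.array([0,0,-1.]); return np.stack([np.cross(y,z),y,z],1)
E
python3 - <<'E'
from h import *
k=[.4460,.1915]
for ph in(50.6,230.6,140.6,-39.4): print(ph,robot.ik([*k,.12],Rd(ph)),robot.ik([*k,.017],Rd(ph)) is not None)
for ph in(87.5,-92.5): print(ph,robot.ik([.5672,-.2703,.17],Rd(ph)),robot.ik([.5672,-.2703,.09],Rd(ph)) is not None)
E
```

```text
50.6 None False
230.6 [ 46.51322639   8.49474272 -31.14526224   0.         -50.35999504
   4.08677361] True
140.6 [ 46.51322639   8.49474272 -31.14526224   0.         -50.35999504
 -85.91322639] True
-39.4 [ 46.51322639   8.49474272 -31.14526224   0.         -50.35999504
  94.08677361] True
87.5 [ -7.70630063  18.50387211 -10.00271072   0.         -61.49341717
 -84.79369937] True
-92.5 [ -7.70630063  18.50387211 -10.00271072   0.         -61.49341717
  95.20630063] True
```

```bash
python3 - <<'E'
from h import *
k=[.4460,.1915]
robot.goto([*k,.15],Rd(230.6)); print(robot.read_t(),robot.read_position())
robot.servo_line([*k,.017],speed=.12); print(robot.read_t(),robot.read_force())
robot.move_gripper(0.3); print(robot.read_t(),robot.read_grip_width()*88,robot.read_position(),robot.read_force())
save('top','g1')
E
```

```text
3.325 [0.44626054 0.19109047 0.15000057]
4.5833 [-0.91099367 -0.29284271 -0.02431506]
5.4083 40.25215735273634 [0.44599198 0.19147406 0.01711614] [-0.40173786 -1.1300497   3.0082294 ]
```

```bash
python3 - <<'E'
from h import *
k=[.4460,.1915]
robot.move_gripper(0.95); print(robot.read_t(),robot.read_grip_width())
p=robot.read_position()
robot.goto([*k,.017],Rd(140.6)); print(robot.read_t(),robot.read_position())
save('top','g2')
robot.move_gripper(0.0); print(robot.read_t(),robot.read_grip_width()*88,robot.read_position(),robot.read_force())
save('top','g3'); crop('g2',210,220,300,300,6,'g2c')
save('side','g3s'); crop('g3s',320,190,400,280,6,'g3c')
E
```

```text
6.35 0.9479693870755962
7.75 [0.44600129 0.19151466 0.01698219]
8.725 28.347261621806254 [0.44598666 0.19148717 0.01700208] [0.34962925 0.0021425  0.03493436]
```

View pics/g2c.png

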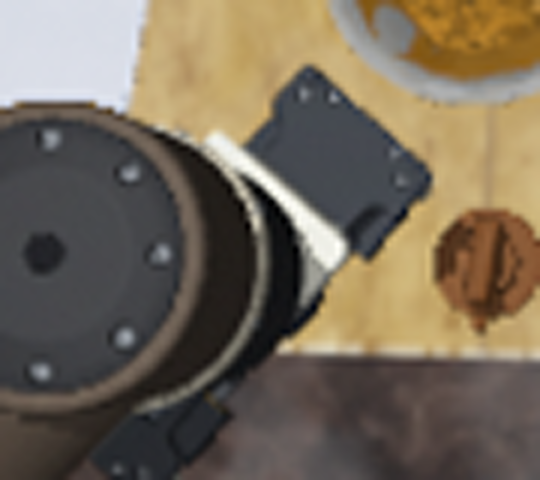

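View pics/g3c.png

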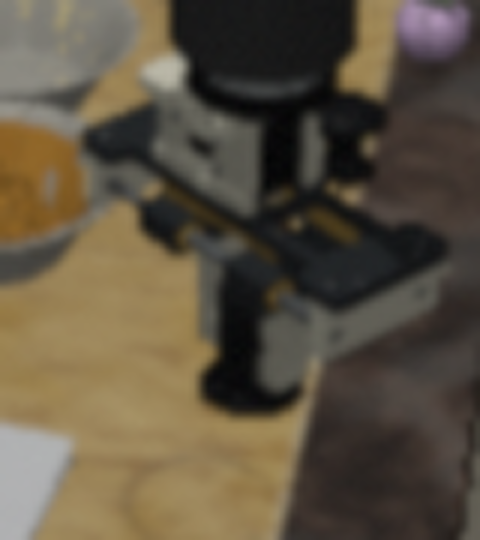

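The pads closed to 28 mm, so the finger tips are on the 30 mm hub instead of the 12 mm bar. I'll open, raise 7.5 mm and grip again.

```bash
python3 - <<'E'
from h import *
k=[.4460,.1915]
robot.move_gripper(0.5); 
robot.servo_line([*k,.0245],speed=.05); print(robot.read_t(),robot.read_position())
robot.move_gripper(0.0); print(robot.read_t(),robot.read_grip_width()*88,robot.read_position(),robot.read_force())
save('side','g4s'); crop('g4s',320,190,400,280,6,'g4c')
E
```

```text
9.6667 [0.44627243 0.19178477 0.02501534]
10.2917 11.810703532335339 [0.44595278 0.19145944 0.02443494] [-0.03048021 -0.20419195 -0.18233075]
```

View pics/g4c.png

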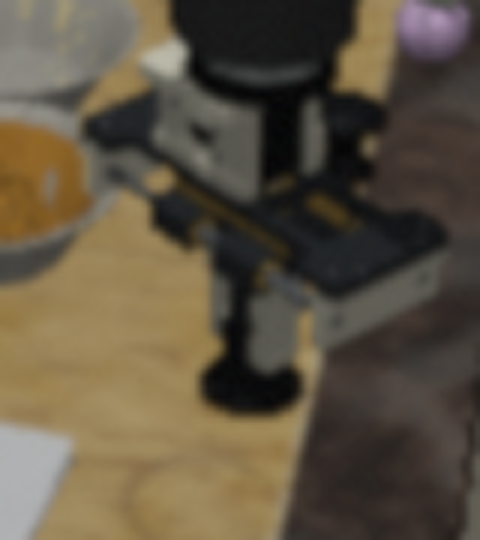

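```bash
python3 - <<'E'
from h import *
robot.servo_line([.4460,.1915,.16],speed=.2); print(robot.read_t(),robot.read_grip_width()*88,robot.read_force())
s=[.5670,-.2703]
robot.goto([*s,.15],Rd(87.5)); print(robot.read_t(),robot.read_position(),robot.read_force())
p,d=save('side','s1'); save('top','t1')
print([proj('side',[*s,z]).round(1) for z in(.098,.1256,.1316)])
crop('s1',310,110,390,185,8,'s1c'); crop('t1',370,180,470,255,7,'t1c')
E
```

```text
11.1667 11.696319703907582 [ 0.5291401   0.52859562 -0.81789822]
12.9083 [ 0.56727805 -0.26936421  0.15002866] [ 0.5175667   0.37922757 -0.31643061]
[array([350. , 158.4]), array([350.1, 151.8]), array([350.2, 150.3])]
```

View pics/s1c.png

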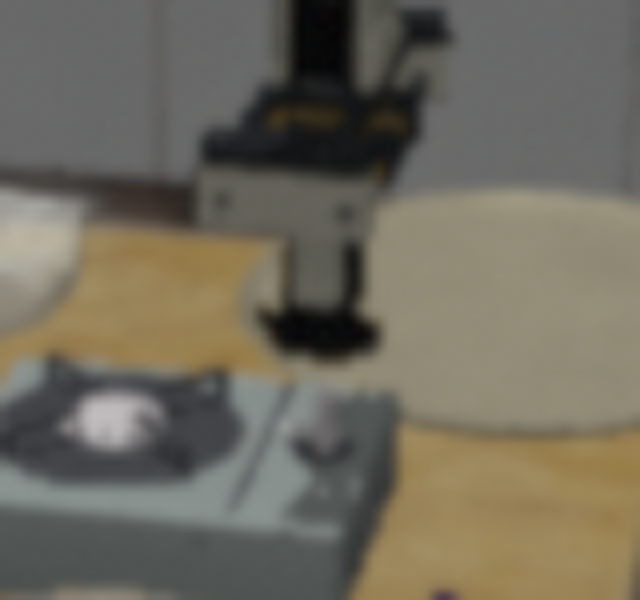

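View pics/t1c.png

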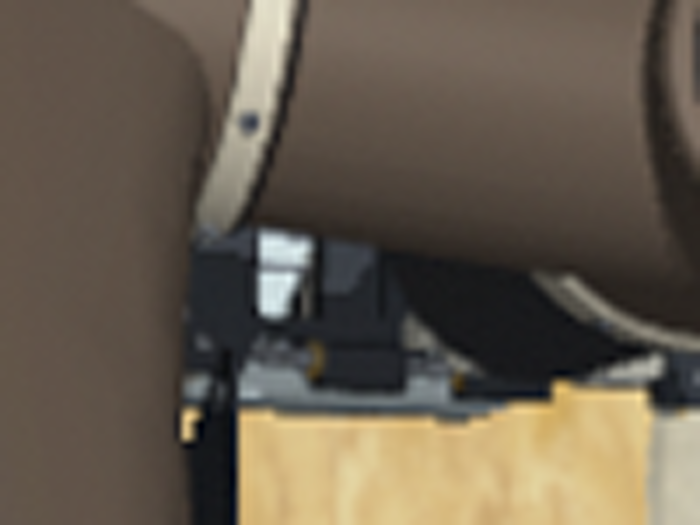

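```bash
python3 - <<'E'
from h import *
s=[.5670,-.2703]
robot.servo_line([*s,.126],speed=.1); robot.dwell(.1); f0=np.array(robot.read_force()); print(robot.read_t(),robot.read_position(),f0)
for z in(.1215,.119,.1165,.114):
    robot.servo_line([*s,z],speed=.03); f=np.array(robot.read_force())-f0; print(robot.read_t(),robot.read_position().round(4),f.round(2),np.round(robot.read_ft_torque(),3))
    if f[2]>8: break
E
```

```text
13.5 [ 0.56740719 -0.27027844  0.12649353] [-0.25079716  0.36680795 -0.31935681]
13.8 [ 0.5669 -0.2703  0.1214] [ 0.17 -0.27 -0.65] [-0.062  0.019 -0.056]
14.05 [ 0.5669 -0.2703  0.1188] [ 0.15 -1.21  0.  ] [-0.015  0.012 -0.014]
14.3 [ 0.5669 -0.2703  0.1163] [ 0.9  -1.32  0.15] [ 0.034 -0.059  0.05 ]
14.55 [ 0.5669 -0.2703  0.1138] [ 1.08  0.33 -0.31] [-0.012 -0.017  0.011]
```

```bash
python3 - <<'E'
from h import *
s=[.5670,-.2703]
f0=np.array(robot.read_force())
for z in(.109,.106,.104,.102,.100,.0985,.0975):
    robot.servo_line([*s,z],speed=.03); f=np.array(robot.read_force())-f0; print(robot.read_t(),robot.read_position().round(4),f.round(2),np.round(robot.read_ft_torque(),3),robot.read_grip_width()*88)
    if f[2]>25: break
save('side','s2'); crop('s2',310,110,390,185,8,'s2c'); crop('s1',310,110,390,185,8,'s1c')
E
```

```text
14.8667 [ 0.5668 -0.2703  0.1086] [-0.27 -0.55  0.56] [0.044 0.002 0.021] 12.112074714415884
15.1167 [ 0.5668 -0.2702  0.1057] [-1.34 -0.72  0.42] [-0.034 -0.052  0.052] 11.781125364277223
15.3667 [ 0.5673 -0.2704  0.1043] [-1.03 -0.27  2.67] [-0.043 -0.014 -0.012] 11.938701605480741
15.6167 [ 0.5673 -0.2704  0.1024] [-1.04 -1.62  4.45] [-0.037 -0.038  0.009] 12.206263917348817
15.8667 [ 0.5674 -0.2705  0.1005] [-1.28 -0.91  7.25] [ 0.13   0.116 -0.   ] 11.653030504600837
16.1167 [ 0.5674 -0.2704  0.0992] [-1.82 -0.29  8.9 ] [ 0.238  0.248 -0.033] 11.78021714035776
16.3667 [ 0.5674 -0.2705  0.0984] [-2.08  0.04  8.74] [ 0.293  0.403 -0.012] 11.704277621416399
```

View pics/s2c.png

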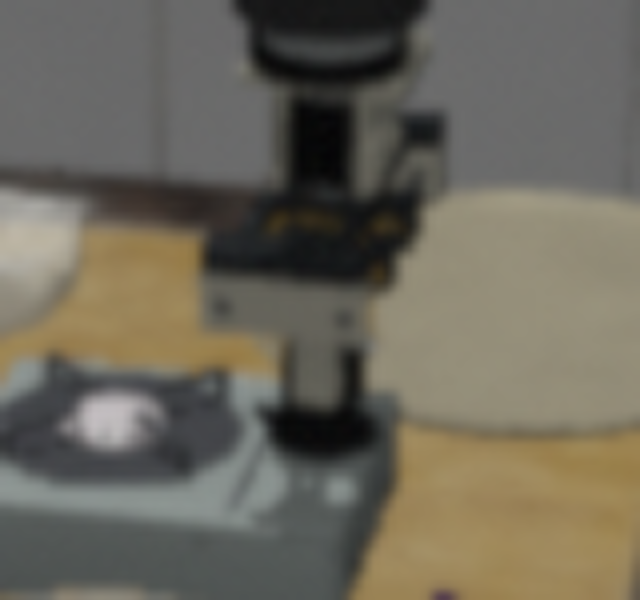

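```bash
python3 - <<'E'
from h import *
s=[.5670,-.2703]
def r(): print(round(robot.read_t(),2),robot.read_position().round(4),np.round(robot.read_force(),2),np.round(robot.read_ft_torque(),3),robot.read_grip_width()*88)
robot.dwell(.3); r()
robot.servo_line([*s,.0965],speed=.03); r(); robot.dwell(.5); r()
R=robot.read_tcp_rot(); print(R.round(3))
save('side','s3'); crop('s3',325,145,375,180,14,'s3c')
q=np.array([.5674,-.2704]); a=np.radians(-2.5)
for z in(.074,.080): print(z,proj('side',[*q,z]),proj('side',[q[0]+.034*np.cos(a),q[1]+.034*np.sin(a),z+.009]))
E
```

```text
16.72 [ 0.5674 -0.2705  0.0984] [-0.02  1.3   7.95] [ 0.26   0.372 -0.016] 11.690857789574661
16.97 [ 0.5675 -0.2705  0.0982] [-2.24  1.28 13.95] [ 0.808  1.079 -0.004] 11.989064040173409
17.47 [ 0.5675 -0.2705  0.0982] [-3.24  1.32 14.41] [ 0.736  1.118 -0.   ] 11.666043361190283
[[-0.999  0.043  0.001]
 [ 0.043  0.999 -0.001]
 [-0.002 -0.001 -1.   ]]
0.074 [349.83115851 163.9666969 ] [341.26487081 160.92193286]
0.08 [349.85415083 162.56561608] [341.27394554 159.51824842]
```

View pics/s3c.png

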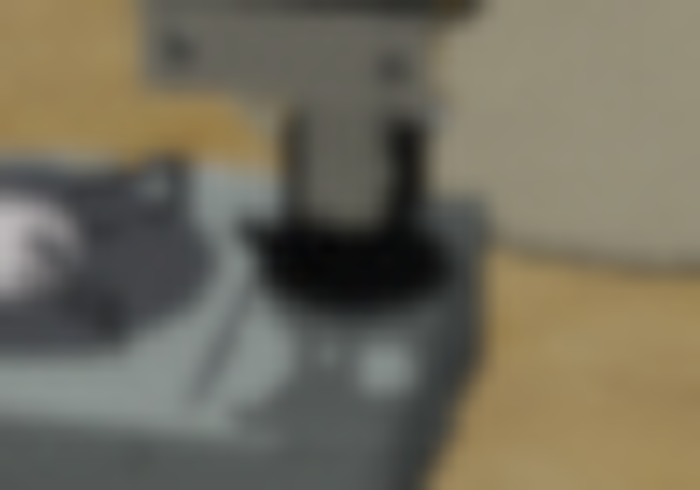

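```bash
python3 - <<'E'
from h import *
robot.job_done(); print(robot.read_t(),robot.read_position(),robot.read_force(),robot.read_grip_width()*88)
E
```

```text
the job is handed in; nothing more can be done
the job is handed in; nothing more can be done
```

I fitted the black knob onto the cooker spindle and pressed it down to the stop. I handed the job in at about 17.5 s, still gripping and pushing.

- **Grasp:** I chose the black knob with the pointer (top view, pixel 254,268). I closed on the bar lengthwise to centre it (40.25 mm read for 40 mm), then across it. My first cross grip read 28 mm because the fingers were on the hub. I opened, raised 7.5 mm and gripped the 12 mm bar, which read 11.8 mm.
- **Fit:** I turned the pointer to the flat, at about −2.5° (two picture fits of the nib gave −1.5° and −4.5°). The knob went over the spindle with about 1 N or less of vertical force, and began to load the spring at the expected seated height.
- **Press:** The force rose from about 3 N to about 9 N over 6 mm. It then jumped to 14 N with no further travel, which I take as the stop.
- **Last checks:** The push held steady at about 14 N for 0.5 s and the grip stayed at about 12 mm. The side picture shows the pointer at about (342,161), against a predicted (341,161).
- **Not confirmed:** After the grasp I did not check the lid knob and cakes in a picture. No unexpected contact force showed in the readings I took. My force reading after handing in was refused, so nothing is confirmed past that point.

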